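# Close a circuit board test jig: pressure plate down its guide rod

## Robot

A 7-joint arm with a two-finger parallel gripper is mounted at the origin on a cart in front of the work surface, level with it; the furniture and walls round the work are solid. World frame = base frame: x ahead of the robot, y to its left, z up, the work surface at z = 0. Lengths are in m, angles in degrees, forces in N, time in s.
With the tool pointing down it reaches from about 0.4 to 0.85 m from the base axis. Payload 4.4 kg.
Tool frame: the origin (TCP) lies between the finger pads; the fingertips stand 14 mm ahead of it and the grasp point (between the pads) lies 5 mm behind it (ctrl.tcp_to_tips is the distance from the TCP to the fingertips, in m); z points along the fingers, y is the line along which they close (so a half turn about z gives the same grasp; the last joint's range is limited). The gripper opens to 94 mm and grips with 3 to 60 N. Pads are 16 mm wide; open, the fingers measure 119 mm over their backs; the gripper's body (75 mm by 177 mm) begins 78 mm behind the grasp point.
Start: joints at [-78.713, 36.005, 2.206, 86.941, -1.547, 57.084, -1.146], TCP at [0.169, 0.628, 0.219] pointing down, gripper open.
Joint ranges: [-175.42, 175.42], [-21.48, 121.26], [-71.46, 75.88], [10.55, 141.38], [-63.04, 243.04], [13.31, 113.54], [-168.57, 168.57]. Speed limits (degrees/s): [147.25, 147.25, 180, 180, 180, 180, 180].

## Interface

Orientations are given as [roll, pitch, yaw] about the fixed x, y, z axes, in that order (R = Rz(yaw) Ry(pitch) Rx(roll)).
In Python, from bench import monitor, optics, job_done, ctrl gives the robot as it stands.
- The arm moves only by the tool play_rows, never from a script. Its argument "moves" is a list of rows, each an object of numbers: "tx", "ty", "tz": the shift along the tool's x, y, z in cm; "rx", "ry", "rz": the turn, a rotation vector about the tool's x, y, z in degrees. A call has exactly 5 rows; each row shifts and turns the commanded pose from where the row before left it, along the tool's axes as they then stand; what a row does not reach is not made up. A row lasts 1/10 s, in which the tool goes at most 50 mm and 8.59 degrees, less where a joint would pass 70% of its speed; a pose out of reach is approached as far as the arm can. A call is refused whole if a number of a shift passes 5 or a number of a turn 8.59, either way. A call with a gripper value outside its range is refused whole. "jaw" is the opening, from 0 (shut) to 1 (fully open), set as the call begins (left out, the last holds). The fingers move at their own pace and stop on an object; "newtons" is the grip in N (left out, the last holds). Time passes only in rows, so rows that do not move let the fingers close, or fill a call up. It gives the time, the measured TCP pose, the force, the opening and the grip force at its end, in the units of the state.
- monitor.read_state(): the state, without advancing time (a new reading comes with each control period).
- optics.grab_frame(name): name is "side" or "top"; returns a dict with "frame" (400x640x3 uint8, red, green, blue), "range_z" (400x640 float32, m along the optical axis (not along the pixel's ray), 0 where there is no reading), "intrinsics" (3x3 intrinsics, pixels), "eye" and "rotation" of the camera in the world. Camera axes: x right, y down, z forward; pixel columns grow to the right and rows downward; lengths in m; the calibration is good to about 2 mm. A picture is of the moment at which its call begins.
- job_done(): hands the job in; it is judged then, once.
The state is a dict: "time": time; "joints": joint angles; "qvel": joint speeds; "effort": joint torques, N m; "eef_pos": TCP position; "tool_rot": TCP orientation; "force": force on the tool from outside, world axes, zero at the start; "torque": the same for the moment, N m; "width": opening from 0.0 (shut) to 1.0 (fully open); "finger_force": force on a finger pad.
Only numpy, scipy, OpenCV 4.12 (cv2) and the standard library are available. Lean on these libraries where they do the work, as an engineer would, in place of code of your own. Each camera call takes 0.05 s, during which the arm holds its last target. There are 200 camera calls.

## Task

Close the test jig over its circuit board: take the blue pressure plate by the black handle, thread its brass bush over the tall steel guide rod (which was knocked and leans a little) and lower it square, without dropping or forcing it, its slot coming down over the brass dowel. Then press it firmly but gently against the springs until both side latches have snapped over its edges, and let go. Leave the two reels and the side cutters alone.

Things in the scene. Friction and masses are not known exactly. Their poses are not given: they have to be found in the camera images.
- jig: Black test jig fixed on the bench, base 164 x 138 x 20 mm. Origin: centre of its underside, at bench height; x along its length from rod end to dowel end, z up. Rod at x = -60 mm, board in the middle, dowel at x = +60 mm. Four stop pillars, tops 58.5 mm up, are the hard stop under the plate. Two latch housings 90 mm high stand at y = +-48 to +-66 mm, x = -15 to 15 mm.
- rod: The steel guide rod with its dark collar, part of the jig; origin at bench height under the middle of the collar (jig frame -60, 0, 0 mm), axes as the jig's. 12 mm thick, tip 150 mm above the bench, flat-ended with a 1.5 mm chamfer. It was knocked and leans 2.3 degrees (0.04 rad), from a point 25 mm above the bench, in a direction that is not given: its tip is about 5 mm out of plumb. It stands firm.
- dowel_tip (a point): Tip of the brass dowel, 98 mm above the bench at jig x = 60 mm; 10 mm thick up to 84 mm above the bench, then a cone. It keeps the plate from turning.
- plate: Loose blue pressure plate, 0.4 to 0.5 kg, 150 x 84 x 10 mm, standing on four pins on the wooden cabinet, whose top is 6.5 mm lower than the bench. Origin: under its centre, level with the pin tips; plate from z = 22 to 32 mm. Bush at x = -60 mm, slot for the dowel (16 mm along x, 12 mm along y) at x = +60 mm; x must point along the jig's x. Origin above the bench: 42 mm as it meets the board, 38.5 mm latched, 36.5 mm on the pillars.
- bush (a point): Centre of the lower mouth of the plate's hole for the rod, at the plate's underside (plate frame -60, 0, 22 mm): hole 14.4 mm wide through plate and brass bush, from z = 22 to 48 mm; bush 25 mm outside.
- handle (a point): Centre of the black handle bar over the plate's middle, 80 mm above the plate's origin: bar 74 mm along the plate's x, 16 mm thick along its y, 20 mm high, free underneath between its two feet (12 mm wide, at x = +-31 mm).
- board: Green circuit board 78 x 58 mm, 6 mm thick at the corners where the pins press, parts up to 24 mm high. Lies loose on a sprung carrier in the jig; origin in the middle of its underside, 36 mm above the bench. The carrier gives way up to 8 mm, pushing back with about 3 N at first and 1.2 N more per mm.
- bolt_a (a joint): Sloped spring bolt of the latch at the jig's +y side, in m: 0 = out, over the plate's edge by 4 mm; 0.004 to 0.005 as the passing edge pushes it back; springs out again once the plate's top is below the bolt's flat underside, 70.5 mm above the bench. Its slope starts 87 mm above the bench. A bolt takes a few newtons.
- bolt_b (a joint): The same at the jig's -y side.
- braid_reel: Bystander: flat reel of braid lying on its side, orange and white, about 50 mm across and 16 mm high.
- side_cutters: Bystander: red-handled side cutters lying flat, 60 x 112 x 12 mm.
- solder_reel: Bystander: standing white reel of solder, about 50 mm across and 46 mm high.

How it is judged:
By the outcome, as a careful person would: the job done as asked, in the order asked, and still so for the second after the job is handed in, with the robot touching nothing.
It also fails if it takes over 72 s, if anything falls off the work surface, if the arm or the gripper's body presses on something with over 40 N, if the wrist force passes 120 N, or if a joint passes its speed limit or range.

## Working session

There is one attempt and no reset: what is moved stays moved. The work goes in short steps, Python scripts to look and compute and a tool call to move; the robot and the scene stay as the last step left them, time stands still between calls to the robot, and variables do not carry over. Pictures are saved under pics/ and viewed, at most 10 in all, crops included, and the job is handed in when it is done.

Besides the shell and the picture viewer there is one more tool, called after "Request:" as name(argument=value, ...) on one line, values as JSON. play_rows: Moves the arm, as the interface text tells. Its arguments: {"type":"object","properties":{"moves":{"type":"array","items":{"type":"object","properties":{"tx":{"type":"number"},"ty":{"type":"number"},"tz":{"type":"number"},"rx":{"type":"number"},"ry":{"type":"number"},"rz":{"type":"number"}}}},"jaw":{"type":"number"},"newtons":{"type":"number"}},"required":["moves"]}

```bash
mkdir -p pics
cat > h.py <<'E'
import numpy as np, cv2, pickle
from bench import monitor, optics, job_done, ctrl
def grab(n,tag):
    f=optics.grab_frame(n); pickle.dump(f,open(f'pics/{n}_{tag}.pkl','wb'))
    cv2.imwrite(f'pics/{n}_{tag}.png',cv2.cvtColor(f['frame'],cv2.COLOR_RGB2BGR)); return f
def load(n,tag): return pickle.load(open(f'pics/{n}_{tag}.pkl','rb'))
def pts(f):
    K=np.array(f['intrinsics']);d=f['range_z'];v,u=np.mgrid[:400,:640]
    c=np.stack([(u-K[0,2])/K[0,0]*d,(v-K[1,2])/K[1,1]*d,d],-1)
    return c@np.array(f['rotation']).T+np.array(f['eye'])
def ray(f,u,v):
    K=np.array(f['intrinsics']);R=np.array(f['rotation'])
    return np.array(f['eye']),R@np.array([(u-K[0,2])/K[0,0],(v-K[1,2])/K[1,1],1])
def atz(f,u,v,z):
    e,r=ray(f,u,v); return e+r*(z-e[2])/r[2]
def proj(f,p):
    K=np.array(f['intrinsics']);c=np.array(f['rotation']).T@(np.array(p)-np.array(f['eye'])); return (K@c)[:2]/c[2]
E
python3 - <<'E'
from h import *
np.set_printoptions(precision=4,suppress=True)
for n in('side','top'):
    f=grab(n,'0');print(n,f['eye'],f['rotation'],f['intrinsics'])
print(monitor.read_state(),ctrl.tcp_to_tips)
E
```

```text
side [0.2784 0.956  1.0967] [-136.0846   -0.9044 -161.9347] [[483.4377   0.     322.5012]
 [  0.     483.4377 200.3532]
 [  0.       0.       1.    ]]
top [ 0.429  -0.0001  1.3793] [-173.4604    1.2675  -90.6211] [[462.0644   0.     318.187 ]
 [  0.     462.0644 203.2456]
 [  0.       0.       1.    ]]
{'time': 0.1, 'joints': array([-78.7115,  36.0535,   2.2022,  86.9894,  -1.5467,  57.0835,
        -1.1438]), 'qvel': array([-0.0091, -0.1249,  0.114 , -0.1041, -0.1319, -0.0441,  0.076 ]), 'effort': array([  0.0029, -55.0783,   1.1471, -18.7116,  -0.0522,   0.0192,
         0.    ]), 'eef_pos': array([0.1687, 0.6271, 0.2187]), 'tool_rot': array([-179.9033,    0.0009,  164.9442]), 'force': array([-0.4766, -0.0657,  0.0845]), 'torque': array([ 0.0017, -0.0097, -0.0462]), 'finger_force': 0.0, 'width': 0.9974900242077213} 0.014
```

```bash
sed -i "s/np.array(f\['rotation'\])/Rm(f)/g" h.py
cat >> h.py <<'E'
from scipy.spatial.transform import Rotation as Ro
def Rm(f): return Ro.from_euler('xyz',f['rotation'],degrees=True).as_matrix()
E
echo ok
```

```text
ok
```

View pics/side_0.png

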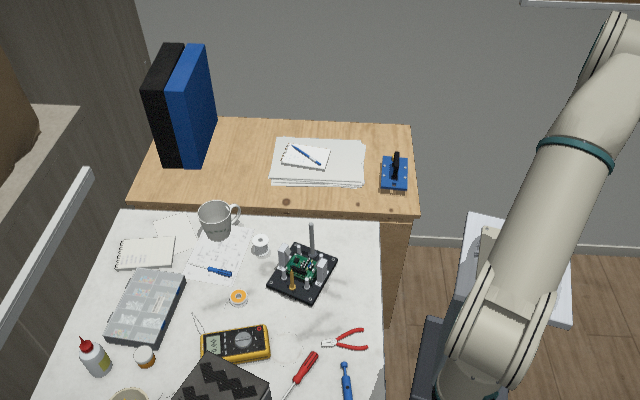

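View pics/top_0.png

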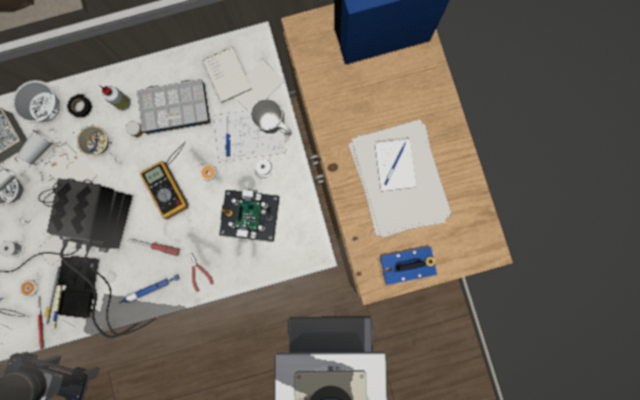

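Run:
```python
from h import *
def crop(n,x,y,w,h,s):
    im=cv2.imread(f'pics/{n}_0.png')[y:y+h,x:x+w]; return cv2.resize(im,None,fx=s,fy=s,interpolation=cv2.INTER_CUBIC)
a=crop('side',262,215,80,95,5); b=crop('top',215,180,70,67,5)[:, :400]
c=crop('side',370,142,50,58,5); d=crop('top',375,240,65,50,5)
H=600;out=np.zeros((H,800,3),np.uint8)
out[:475,:400]=a[:475,:400]; out[:335,410:760]=b
out[340:590,410:735]=d
cv2.imwrite('pics/c0.png',out); cv2.imwrite('pics/c1.png',cv2.resize(c,None,fx=2,fy=2))
```

```text
(no output)
```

View pics/c0.png

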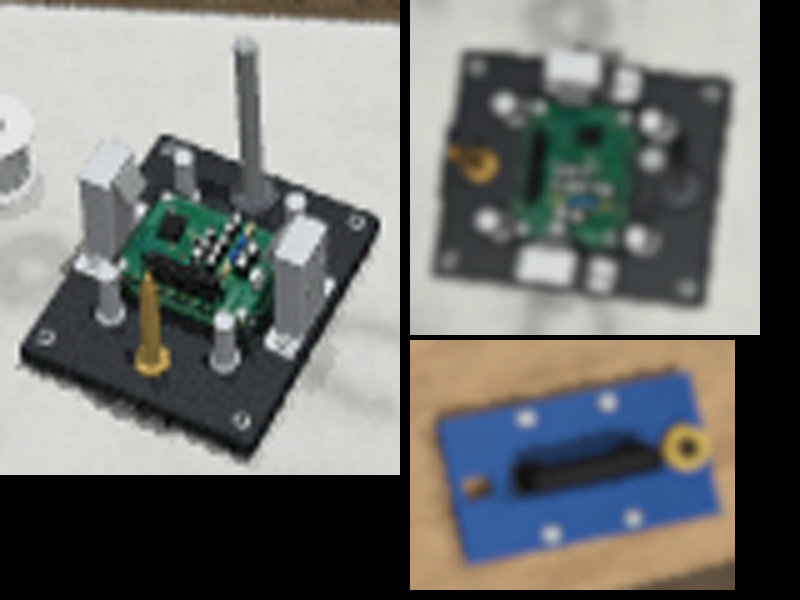

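View pics/c1.png

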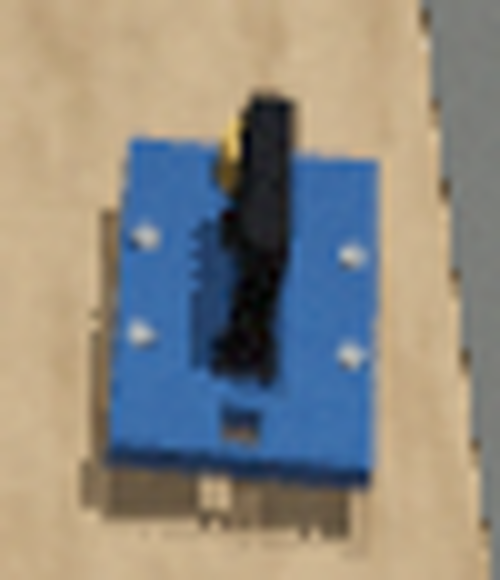

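```bash
cat > fit.py <<'E'
from h import *
from scipy.optimize import least_squares
np.set_printoptions(precision=4,suppress=True)
fs,ft=load('side','0'),load('top','0')
S=lambda x,y,s,ox,oy:((x+.5)/s-.5+ox,(y+.5)/s-.5+oy)
js=lambda x,y:S(x,y,5,262,215); jt=lambda x,y:S(x-410,y,5,215,180)
pt=lambda x,y:S(x-410,y-340,5,375,240); ps=lambda x,y:S(x,y,10,370,142)
# jig corners, jig frame: top image left=+x; up => -y (y = z x x)
J=[('s',(82,69,20),js(250,440)),('s',(82,-69,20),js(22,350)),('s',(-82,-69,20),js(160,137)),('s',(-82,69,20),js(378,220)),
 ('s',(60,0,98),js(149,272)),
 ('t',(82,-69,20),jt(462,50)),('t',(-82,-69,20),jt(730,78)),('t',(-82,69,20),jt(708,305)),('t',(82,69,20),jt(432,278)),
 ('s','tip',js(245,43)),('t','tip',jt(653,158))]
P=[('t',(75,-42,25.5),pt(438,420)),('t',(-75,-42,25.5),pt(690,370)),('t',(-75,42,25.5),pt(720,512)),('t',(75,42,25.5),pt(470,562)),
 ('t',(-60,0,41.5),pt(686,447)),('t',(60,0,25.5),pt(477,487)),
 ('s',(75,-42,25.5),ps(110,450)),('s',(-75,-42,25.5),ps(130,140)),('s',(-75,42,25.5),ps(380,160)),('s',(75,42,25.5),ps(372,470))]
def W(p,loc):
    c,s=np.cos(p[2]),np.sin(p[2]);x,y,z=np.array(loc)/1000
    return np.array([p[0]+c*x-s*y,p[1]+s*x+c*y,z])
def res(q):
    r=[]
    for k,(L,p) in enumerate(((J,q[:3]),(P,q[3:6]))):
        for cam,loc,uv in L:
            if loc=='tip': loc=(-60+q[6],q[7],150)
            f,sh=(fs,q[8:10]) if cam=='s' else (ft,q[10:12])
            r+=list(proj(f,W(p,loc))+sh-uv)
    r+=list(q[8:12]/1.0); r.append((np.hypot(q[6],q[7])-5)*2)
    return np.array(r)
if __name__=='__main__':
    a=np.radians(95);g=lambda f,u,v:atz(f,u,v,.02)[:2]
    j0=g(ft,250,215);p0=g(ft,408,265);print(j0,p0,g(fs,302,272),g(fs,395,173))
    s=least_squares(res,[*j0,a,*p0,a,0,0,0,0,0,0],x_scale=[.01,.01,.05]*2+[1]*6,loss='soft_l1');q=s.x
    print('jig',q[:2],np.degrees(q[2]),'plate',q[3:5],np.degrees(q[5]),'tip',q[6:8],np.hypot(q[6],q[7]),'sh',q[8:])
    print(res(q)[:-5].reshape(-1,2))
    print('handle',W(q[3:6],(0,0,73.5)),'rodtip',W(q[:3],(-60+q[6],q[7],150)))
    T=pts(ft);m=T[240:290,375:440];z=m[...,2]
    for lo,hi in((.015,.035),(.06,.1)):
        k=(z>lo)&(z<hi);print(lo,k.sum(),np.median(z[k]),m[k].mean(0))
    np.save('q.npy',q)
E
python3 fit.py
```

```text
[0.5528 0.2307] [ 0.4011 -0.2307] [0.5528 0.2387] [ 0.3973 -0.2307]
jig [0.5535 0.2334] 83.34180737512564 plate [ 0.4016 -0.2311] 100.62274925053943 tip [-0.4    -4.9536] 4.9697662574982004 sh [0.155  0.1555 0.0103 0.072 ]
[[ 0.8628  1.1746]
 [-0.6394 -0.1914]
 [ 0.0647 -1.1829]
 [ 0.7305 -1.1701]
 [ 0.1123  1.0082]
 [-0.2652 -0.4868]
 [ 0.5883 -0.5198]
 [-0.3857  0.3612]
 [-0.2285 -0.0565]
 [-0.1361  0.0223]
 [ 0.1239 -0.1957]
 [-0.213   0.1119]
 [ 0.039  -0.0271]
 [ 0.5423  0.2639]
 [-0.4798  0.4791]
 [ 0.2024 -0.0609]
 [ 0.1264  0.0253]
 [-0.3616 -0.4478]
 [-0.26   -0.0849]
 [-0.3504  0.3247]
 [ 0.0234  0.257 ]]
handle [ 0.4016 -0.2311  0.0735] rodtip [0.5514 0.1729 0.15  ]
0.015 1283 0.02546933151853481 [ 0.3999 -0.2287  0.0256]
0.06 165 0.08253066920710705 [ 0.4004 -0.2297  0.082 ]
```

```bash
cat > plan.py <<'E'
from h import *
import json
def T0():
    s=monitor.read_state();r=s['tool_rot']; print('now',s['time'],s['eef_pos'],r,s['force'],s['width']); return np.array([*s['eef_pos'],r[2]])
def plan(p,segs,polar=True):
    """p=(x,y,z,yaw); segs: [(target,nrows)]; tool kept down"""
    rows=[]
    for tgt,n in segs:
        tgt=np.array(tgt,float);st=p.copy()
        for i in range(1,n+1):
            k=i/n
            w=st+(tgt-st)*k
            if polar:
                r0,r1=np.hypot(*st[:2]),np.hypot(*tgt[:2]);a0,a1=np.arctan2(st[1],st[0]),np.arctan2(tgt[1],tgt[0])
                r=r0+(r1-r0)*k;a=a0+(a1-a0)*k;w[:2]=r*np.cos(a),r*np.sin(a)
            y=np.radians(p[3]);d=w-p
            tx=round(100*(np.cos(y)*d[0]+np.sin(y)*d[1]),2);ty=round(100*(np.sin(y)*d[0]-np.cos(y)*d[1]),2)
            tz=round(-100*d[2],2);rz=round(-d[3],1)
            rows.append(dict(tx=tx,ty=ty,tz=tz,rz=rz))
            p=p+np.array([(np.cos(y)*tx+np.sin(y)*ty)/100,(np.sin(y)*tx-np.cos(y)*ty)/100,-tz/100,-rz])
    for i in range(0,len(rows),5): print(json.dumps(rows[i:i+5]))
    return p
E
python3 - <<'E'
from plan import *
p=plan(T0(),[((.4016,-.2311,.20,100.6),25)])
print(p)
E
```

```text
now 0.1 [0.16869192 0.62713894 0.21865217] [-1.79903285e+02  8.60354795e-04  1.64944172e+02] [-0.47662957 -0.06567126  0.08450013] 0.9974900242077213
[{"tx": -4.7, "ty": -0.92, "tz": 0.07, "rz": 2.6}, {"tx": -4.61, "ty": -1.04, "tz": 0.08, "rz": 2.5}, {"tx": -4.53, "ty": -1.17, "tz": 0.07, "rz": 2.6}, {"tx": -4.43, "ty": -1.3, "tz": 0.08, "rz": 2.6}, {"tx": -4.35, "ty": -1.4, "tz": 0.07, "rz": 2.6}]
[{"tx": -4.25, "ty": -1.52, "tz": 0.08, "rz": 2.5}, {"tx": -4.16, "ty": -1.63, "tz": 0.07, "rz": 2.6}, {"tx": -4.05, "ty": -1.74, "tz": 0.08, "rz": 2.6}, {"tx": -3.95, "ty": -1.83, "tz": 0.07, "rz": 2.6}, {"tx": -3.84, "ty": -1.93, "tz": 0.08, "rz": 2.5}]
[{"tx": -3.74, "ty": -2.02, "tz": 0.07, "rz": 2.6}, {"tx": -3.62, "ty": -2.11, "tz": 0.08, "rz": 2.6}, {"tx": -3.52, "ty": -2.18, "tz": 0.07, "rz": 2.6}, {"tx": -3.4, "ty": -2.26, "tz": 0.07, "rz": 2.5}, {"tx": -3.29, "ty": -2.34, "tz": 0.08, "rz": 2.6}]
[{"tx": -3.17, "ty": -2.41, "tz": 0.07, "rz": 2.6}, {"tx": -3.05, "ty": -2.47, "tz": 0.08, "rz": 2.6}, {"tx": -2.94, "ty": -2.52, "tz": 0.07, "rz": 2.5}, {"tx": -2.81, "ty": -2.58, "tz": 0.08, "rz": 2.6}, {"tx": -2.7, "ty": -2.63, "tz": 0.07, "rz": 2.6}]
[{"tx": -2.57, "ty": -2.67, "tz": 0.08, "rz": 2.5}, {"tx": -2.45, "ty": -2.72, "tz": 0.07, "rz": 2.6}, {"tx": -2.34, "ty": -2.75, "tz": 0.08, "rz": 2.6}, {"tx": -2.21, "ty": -2.77, "tz": 0.07, "rz": 2.6}, {"tx": -2.09, "ty": -2.81, "tz": 0.08, "rz": 2.5}]
[  0.40155605  -0.23106946   0.19995217 100.64417185]
```

Request:
play_rows(jaw=0.6, moves=[{"tx": -4.7, "ty": -0.9, "rz": 2.6}, {"tx": -4.6, "ty": -1.0, "rz": 2.6}, {"tx": -4.5, "ty": -1.2, "rz": 2.6}, {"tx": -4.4, "ty": -1.3, "rz": 2.6}, {"tx": -4.4, "ty": -1.4, "rz": 2.6}])

```text
invalid input at $.moves[0]: expected keys tx, ty, tz, rx, ry, rz
```

Request:
play_rows(moves=[{"tx": -4.2, "ty": -1.5, "rz": 2.6}, {"tx": -4.2, "ty": -1.6, "rz": 2.6}, {"tx": -4.0, "ty": -1.7, "rz": 2.6}, {"tx": -4.0, "ty": -1.8, "rz": 2.6}, {"tx": -3.8, "ty": -1.9, "rz": 2.5}])

```text
invalid input at $.moves[0]: expected keys tx, ty, tz, rx, ry, rz
```

Request:
play_rows(moves=[{"tx": -3.7, "ty": -2.0, "rz": 2.6}, {"tx": -3.6, "ty": -2.1, "rz": 2.6}, {"tx": -3.5, "ty": -2.2, "rz": 2.6}, {"tx": -3.4, "ty": -2.3, "rz": 2.5}, {"tx": -3.3, "ty": -2.3, "rz": 2.6}])

```text
invalid input at $.moves[0]: expected keys tx, ty, tz, rx, ry, rz
```

Request:
play_rows(moves=[{"tx": -3.2, "ty": -2.4, "tz": 0.3, "rz": 2.6}, {"tx": -3.0, "ty": -2.5, "tz": 0.3, "rz": 2.6}, {"tx": -2.9, "ty": -2.5, "tz": 0.3, "rz": 2.5}, {"tx": -2.8, "ty": -2.6, "tz": 0.3, "rz": 2.6}, {"tx": -2.7, "ty": -2.6, "tz": 0.3, "rz": 2.6}])

```text
invalid input at $.moves[0]: expected keys tx, ty, tz, rx, ry, rz
```

Request:
play_rows(moves=[{"tx": -2.6, "ty": -2.7, "tz": 0.2, "rz": 2.5}, {"tx": -2.5, "ty": -2.7, "tz": 0.2, "rz": 2.6}, {"tx": -2.3, "ty": -2.7, "tz": 0.2, "rz": 2.5}, {"tx": -2.2, "ty": -2.8, "tz": 0.2, "rz": 2.5}, {"tx": -2.1, "ty": -2.8, "tz": 0.2, "rz": 2.5}])

```text
invalid input at $.moves[0]: expected keys tx, ty, tz, rx, ry, rz
```

Run:
```python
from plan import *
print(plan(T0(),[((.4016,-.2311,.10,100.6),5)],False))
```

```text
now 0.1 [0.16869192 0.62713894 0.21865217] [-1.79903285e+02  8.60354795e-04  1.64944172e+02] [-0.47662957 -0.06567126  0.08450013] 0.9974900242077213
[{"tx": -8.96, "ty": -15.37, "tz": 2.37, "rz": 12.9}, {"tx": -12.16, "ty": -12.97, "tz": 2.38, "rz": 12.8}, {"tx": -14.73, "ty": -9.97, "tz": 2.37, "rz": 12.9}, {"tx": -16.59, "ty": -6.42, "tz": 2.37, "rz": 12.9}, {"tx": -17.6, "ty": -2.55, "tz": 2.38, "rz": 12.8}]
[ 4.01625434e-01 -2.31106223e-01  9.99521688e-02  1.00644172e+02]
```

All keys are needed in each row.

Request:
play_rows(jaw=0.6, moves=[{"tx": -4.7, "ty": -0.9, "tz": 0, "rx": 0, "ry": 0, "rz": 2.6}, {"tx": -4.6, "ty": -1.0, "tz": 0, "rx": 0, "ry": 0, "rz": 2.6}, {"tx": -4.5, "ty": -1.2, "tz": 0, "rx": 0, "ry": 0, "rz": 2.6}, {"tx": -4.4, "ty": -1.3, "tz": 0, "rx": 0, "ry": 0, "rz": 2.6}, {"tx": -4.4, "ty": -1.4, "tz": 0, "rx": 0, "ry": 0, "rz": 2.6}])

```text
time: 0.6
eef_pos: [0.3613, 0.4945, 0.219]
tool_rot: [-180.0, 0.0, 151.8]
force: [0.6, 0.7, -0.4]
width: 0.619
finger_force: 0.0
```

Request:
play_rows(moves=[{"tx": -4.2, "ty": -1.5, "tz": 0, "rx": 0, "ry": 0, "rz": 2.6}, {"tx": -4.2, "ty": -1.6, "tz": 0, "rx": 0, "ry": 0, "rz": 2.6}, {"tx": -4.0, "ty": -1.7, "tz": 0, "rx": 0, "ry": 0, "rz": 2.6}, {"tx": -4.0, "ty": -1.8, "tz": 0, "rx": 0, "ry": 0, "rz": 2.6}, {"tx": -3.8, "ty": -1.9, "tz": 0, "rx": 0, "ry": 0, "rz": 2.5}])

```text
time: 1.1
eef_pos: [0.4828, 0.3132, 0.2191]
tool_rot: [-180.0, 0.0, 138.9]
force: [0.3, -0.8, -0.7]
width: 0.598
finger_force: 0.0
```

Request:
play_rows(moves=[{"tx": -3.7, "ty": -2.0, "tz": 0, "rx": 0, "ry": 0, "rz": 2.6}, {"tx": -3.6, "ty": -2.1, "tz": 0, "rx": 0, "ry": 0, "rz": 2.6}, {"tx": -3.5, "ty": -2.2, "tz": 0, "rx": 0, "ry": 0, "rz": 2.6}, {"tx": -3.4, "ty": -2.3, "tz": 0, "rx": 0, "ry": 0, "rz": 2.5}, {"tx": -3.3, "ty": -2.3, "tz": 0, "rx": 0, "ry": 0, "rz": 2.6}])

```text
time: 1.6
eef_pos: [0.5246, 0.1124, 0.2192]
tool_rot: [-180.0, 0.0, 126.0]
force: [0.2, 0.4, 0.3]
width: 0.597
finger_force: 0.0
```

Request:
play_rows(moves=[{"tx": -3.2, "ty": -2.4, "tz": 0.3, "rx": 0, "ry": 0, "rz": 2.6}, {"tx": -3.0, "ty": -2.5, "tz": 0.3, "rx": 0, "ry": 0, "rz": 2.6}, {"tx": -2.9, "ty": -2.5, "tz": 0.3, "rx": 0, "ry": 0, "rz": 2.5}, {"tx": -2.8, "ty": -2.6, "tz": 0.3, "rx": 0, "ry": 0, "rz": 2.6}, {"tx": -2.7, "ty": -2.6, "tz": 0.3, "rx": 0, "ry": 0, "rz": 2.6}])

```text
time: 2.1
eef_pos: [0.4915, -0.0765, 0.2041]
tool_rot: [-180.0, 0.0, 113.1]
force: [1.1, 0.3, 0.3]
width: 0.596
finger_force: 0.0
```

Request:
play_rows(moves=[{"tx": -2.6, "ty": -2.7, "tz": 0.2, "rx": 0, "ry": 0, "rz": 2.5}, {"tx": -2.5, "ty": -2.7, "tz": 0.2, "rx": 0, "ry": 0, "rz": 2.6}, {"tx": -2.3, "ty": -2.7, "tz": 0.2, "rx": 0, "ry": 0, "rz": 2.5}, {"tx": -2.2, "ty": -2.8, "tz": 0.2, "rx": 0, "ry": 0, "rz": 2.5}, {"tx": -2.1, "ty": -2.8, "tz": 0.2, "rx": 0, "ry": 0, "rz": 2.5}])

```text
time: 2.6
eef_pos: [0.3982, -0.2294, 0.1942]
tool_rot: [-180.0, 0.0, 100.5]
force: [1.1, -0.1, 0.4]
width: 0.601
finger_force: 0.0
```

Run:
```python
from plan import *
print(plan(T0(),[((.4016,-.2311,.10,100.6),5)],False)); print(monitor.read_state()['joints'])
```

```text
now 2.6 [ 0.39817855 -0.2294217   0.19424887] [-1.79992103e+02  8.62391335e-03  1.00531778e+02] [ 1.07896469 -0.11106545  0.35024012] 0.601150701242175
[{"tx": -0.05, "ty": 0.06, "tz": 1.88, "rz": -0.0}, {"tx": -0.04, "ty": 0.06, "tz": 1.89, "rz": -0.0}, {"tx": -0.05, "ty": 0.06, "tz": 1.88, "rz": -0.0}, {"tx": -0.04, "ty": 0.06, "tz": 1.89, "rz": -0.1}, {"tx": -0.05, "ty": 0.07, "tz": 1.88, "rz": 0.0}]
[ 4.01647361e-01 -2.31114968e-01  1.00048873e-01  1.00631778e+02]
[ 11.27588384  24.00008356  20.91824232 118.3003075  -13.07819933
  39.85721576  51.16717617]
```

Request:
play_rows(moves=[{"tx": -0.1, "ty": 0.1, "tz": 2.5, "rx": 0, "ry": 0, "rz": 0}, {"tx": -0.1, "ty": 0.1, "tz": 2.6, "rx": 0, "ry": 0, "rz": 0}, {"tx": 0, "ty": 0.1, "tz": 2.5, "rx": 0, "ry": 0, "rz": 0}, {"tx": 0, "ty": 0, "tz": 2.5, "rx": 0, "ry": 0, "rz": 0}, {"tx": 0, "ty": 0, "tz": 2.4, "rx": 0, "ry": 0, "rz": 0}])

```text
time: 3.1
eef_pos: [0.4023, -0.2295, 0.0683]
tool_rot: [-180.0, -0.0, 100.6]
force: [0.4, -0.2, -1.1]
width: 0.595
finger_force: 0.0
```

Request:
play_rows(jaw=0.0, newtons=15, moves=[{"tx": 0, "ty": 0, "tz": 0, "rx": 0, "ry": 0, "rz": 0}, {"tx": 0, "ty": 0, "tz": 0, "rx": 0, "ry": 0, "rz": 0}, {"tx": 0, "ty": 0, "tz": 0, "rx": 0, "ry": 0, "rz": 0}, {"tx": 0, "ty": 0, "tz": 0, "rx": 0, "ry": 0, "rz": 0}, {"tx": 0, "ty": 0, "tz": 0, "rx": 0, "ry": 0, "rz": 0}])

```text
time: 3.6
eef_pos: [0.403, -0.2298, 0.0703]
tool_rot: [179.9, 0.1, 100.7]
force: [-0.0, -0.9, 0.2]
width: 0.213
finger_force: 0.0
```

Request:
play_rows(newtons=40, moves=[{"tx": 0, "ty": 0, "tz": 0, "rx": 0, "ry": 0, "rz": 0}, {"tx": 0, "ty": 0, "tz": 0, "rx": 0, "ry": 0, "rz": 0}, {"tx": 0, "ty": 0, "tz": 0, "rx": 0, "ry": 0, "rz": 0}, {"tx": 0, "ty": 0, "tz": 0, "rx": 0, "ry": 0, "rz": 0}, {"tx": 0, "ty": 0, "tz": 0, "rx": 0, "ry": 0, "rz": 0}])

```text
time: 4.1
eef_pos: [0.4021, -0.2297, 0.0699]
tool_rot: [-180.0, -0.0, 100.6]
force: [-2.6, -0.4, 5.4]
width: 0.165
finger_force: 40.0
```

Run:
```python
from plan import *
T0()
a=grab('side','1');b=grab('top','1')
A=cv2.resize(cv2.imread('pics/side_1.png')[130:210,350:440],None,fx=4,fy=4,interpolation=3)
B=cv2.resize(cv2.imread('pics/top_1.png')[220:300,355:455],None,fx=4,fy=4,interpolation=3)
cv2.imwrite('pics/c2.png',np.hstack([A,B]))
```

```text
now 4.1 [ 0.40206613 -0.22974963  0.06987847] [-1.79992867e+02 -3.42293980e-03  1.00620158e+02] [-2.57128823 -0.43471617  5.42514232] 0.16467128015601282
```

View pics/c2.png

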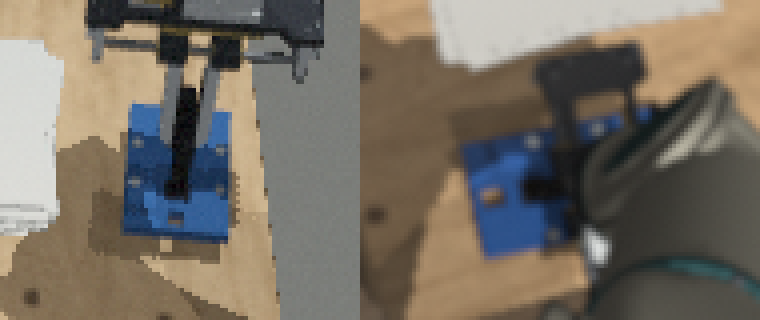

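Request:
play_rows(moves=[{"tx": 0, "ty": 0, "tz": -0.5, "rx": 0, "ry": 0, "rz": 0}, {"tx": 0, "ty": 0, "tz": -1.5, "rx": 0, "ry": 0, "rz": 0}, {"tx": 0, "ty": 0, "tz": -2.5, "rx": 0, "ry": 0, "rz": 0}, {"tx": 0, "ty": 0, "tz": -3, "rx": 0, "ry": 0, "rz": 0}, {"tx": 0, "ty": 0, "tz": -3, "rx": 0, "ry": 0, "rz": 0}])

```text
time: 4.7
eef_pos: [0.402, -0.229, 0.1752]
tool_rot: [-179.9, -0.1, 100.7]
force: [0.7, 0.7, -4.8]
width: 0.167
finger_force: 40.0
```

Request:
play_rows(moves=[{"tx": 0, "ty": 0, "tz": -3, "rx": 0, "ry": 0, "rz": 0}, {"tx": 0, "ty": 0, "tz": -2.5, "rx": 0, "ry": 0, "rz": 0}, {"tx": 0, "ty": 0, "tz": -1.3, "rx": 0, "ry": 0, "rz": 0}, {"tx": 0, "ty": 0, "tz": -0.3, "rx": 0, "ry": 0, "rz": 0}, {"tx": 0, "ty": 0, "tz": 0, "rx": 0, "ry": 0, "rz": 0}])

```text
time: 5.2
eef_pos: [0.4023, -0.2292, 0.2453]
tool_rot: [-180.0, -0.0, 100.7]
force: [-0.6, 0.0, -3.9]
width: 0.166
finger_force: 40.0
```

Run:
```python
from plan import *
print(plan(T0(),[((.5585,.2338,.248,83.3),20)]))
```

```text
now 5.2 [ 0.40230096 -0.22916748  0.24528775] [-1.79999405e+02 -2.25904564e-02  1.00669646e+02] [-0.61474209  0.03435353 -3.89013484] 0.1660861497062721
[{"tx": 1.21, "ty": 1.9, "tz": -0.01, "rz": 0.9}, {"tx": 1.35, "ty": 1.83, "tz": -0.02, "rz": 0.8}, {"tx": 1.48, "ty": 1.77, "tz": -0.01, "rz": 0.9}, {"tx": 1.62, "ty": 1.7, "tz": -0.01, "rz": 0.9}, {"tx": 1.75, "ty": 1.6, "tz": -0.02, "rz": 0.8}]
[{"tx": 1.87, "ty": 1.51, "tz": -0.01, "rz": 0.9}, {"tx": 1.99, "ty": 1.4, "tz": -0.01, "rz": 0.9}, {"tx": 2.1, "ty": 1.28, "tz": -0.02, "rz": 0.8}, {"tx": 2.21, "ty": 1.16, "tz": -0.01, "rz": 0.9}, {"tx": 2.31, "ty": 1.03, "tz": -0.02, "rz": 0.9}]
[{"tx": 2.4, "ty": 0.89, "tz": -0.01, "rz": 0.9}, {"tx": 2.49, "ty": 0.74, "tz": -0.01, "rz": 0.8}, {"tx": 2.55, "ty": 0.59, "tz": -0.02, "rz": 0.9}, {"tx": 2.62, "ty": 0.42, "tz": -0.01, "rz": 0.9}, {"tx": 2.67, "ty": 0.26, "tz": -0.01, "rz": 0.8}]
[{"tx": 2.72, "ty": 0.1, "tz": -0.02, "rz": 0.9}, {"tx": 2.74, "ty": -0.09, "tz": -0.01, "rz": 0.9}, {"tx": 2.77, "ty": -0.26, "tz": -0.01, "rz": 0.8}, {"tx": 2.77, "ty": -0.44, "tz": -0.02, "rz": 0.9}, {"tx": 2.78, "ty": -0.63, "tz": -0.01, "rz": 0.9}]
[ 0.55850058  0.23383094  0.24798775 83.26964577]
```

Request:
play_rows(moves=[{"tx": 0.7, "ty": 1.1, "tz": 0, "rx": 0, "ry": 0, "rz": 0.9}, {"tx": 1.4, "ty": 1.8, "tz": 0, "rx": 0, "ry": 0, "rz": 0.9}, {"tx": 1.5, "ty": 1.8, "tz": 0, "rx": 0, "ry": 0, "rz": 0.9}, {"tx": 1.6, "ty": 1.7, "tz": -0.1, "rx": 0, "ry": 0, "rz": 0.9}, {"tx": 1.7, "ty": 1.6, "tz": 0, "rx": 0, "ry": 0, "rz": 0.9}])

```text
time: 5.7
eef_pos: [0.471, -0.1482, 0.245]
tool_rot: [-179.8, -0.0, 96.1]
force: [-0.3, 0.5, -4.4]
width: 0.167
finger_force: 40.0
```

Request:
play_rows(moves=[{"tx": 1.9, "ty": 1.5, "tz": 0, "rx": 0, "ry": 0, "rz": 0.9}, {"tx": 2.0, "ty": 1.4, "tz": 0, "rx": 0, "ry": 0, "rz": 0.9}, {"tx": 2.1, "ty": 1.3, "tz": 0, "rx": 0, "ry": 0, "rz": 0.9}, {"tx": 2.2, "ty": 1.2, "tz": -0.1, "rx": 0, "ry": 0, "rz": 0.9}, {"tx": 2.3, "ty": 1.0, "tz": 0, "rx": 0, "ry": 0, "rz": 0.9}])

```text
time: 6.2
eef_pos: [0.5268, -0.0385, 0.2458]
tool_rot: [-179.8, 0.0, 91.6]
force: [0.3, -0.1, -4.6]
width: 0.169
finger_force: 40.0
```

Request:
play_rows(moves=[{"tx": 2.4, "ty": 0.9, "tz": 0, "rx": 0, "ry": 0, "rz": 0.9}, {"tx": 2.5, "ty": 0.7, "tz": 0, "rx": 0, "ry": 0, "rz": 0.9}, {"tx": 2.6, "ty": 0.6, "tz": -0.1, "rx": 0, "ry": 0, "rz": 0.9}, {"tx": 2.6, "ty": 0.4, "tz": 0, "rx": 0, "ry": 0, "rz": 0.9}, {"tx": 2.7, "ty": 0.3, "tz": 0, "rx": 0, "ry": 0, "rz": 0.9}])

```text
time: 6.7
eef_pos: [0.5558, 0.0895, 0.2466]
tool_rot: [-179.8, 0.1, 87.1]
force: [0.6, -1.0, -4.3]
width: 0.167
finger_force: 40.0
```

Request:
play_rows(moves=[{"tx": 2.7, "ty": 0.1, "tz": 0, "rx": 0, "ry": 0, "rz": 0.9}, {"tx": 2.7, "ty": -0.1, "tz": 0, "rx": 0, "ry": 0, "rz": 0.9}, {"tx": 2.8, "ty": -0.3, "tz": 0, "rx": 0, "ry": 0, "rz": 0.9}, {"tx": 2.2, "ty": -0.4, "tz": 0, "rx": 0, "ry": 0, "rz": 0.9}, {"tx": 1.4, "ty": -0.4, "tz": 0, "rx": 0, "ry": 0, "rz": 0.3}])

```text
time: 7.2
eef_pos: [0.5534, 0.2096, 0.2463]
tool_rot: [-179.8, 0.0, 83.4]
force: [-0.5, 0.1, -5.1]
width: 0.166
finger_force: 40.0
```

Run:
```python
from plan import *
print(plan(T0(),[((.5585,.2338,.248,83.3),5)]))
```

```text
now 7.2 [0.55342966 0.20955176 0.24634581] [-1.79808903e+02  4.89941645e-02  8.33595795e+01] [-0.45265321  0.12441654 -5.12137398] 0.16602400544353751
[{"tx": 0.49, "ty": 0.05, "tz": -0.03, "rz": 0.0}, {"tx": 0.49, "ty": 0.05, "tz": -0.04, "rz": 0.0}, {"tx": 0.49, "ty": 0.05, "tz": -0.03, "rz": 0.0}, {"tx": 0.5, "ty": 0.04, "tz": -0.03, "rz": 0.0}, {"tx": 0.5, "ty": 0.03, "tz": -0.04, "rz": 0.1}]
[ 0.55847116  0.23383165  0.24804581 83.25957952]
```

Request:
play_rows(moves=[{"tx": 0.8, "ty": 0.1, "tz": 0, "rx": -0.1, "ry": 0, "rz": 0}, {"tx": 0.8, "ty": 0.1, "tz": -0.1, "rx": -0.1, "ry": 0, "rz": 0}, {"tx": 0.6, "ty": 0, "tz": -0.1, "rx": 0, "ry": 0, "rz": 0}, {"tx": 0.3, "ty": 0, "tz": 0, "rx": 0, "ry": 0, "rz": 0}, {"tx": 0, "ty": 0, "tz": 0, "rx": 0, "ry": 0, "rz": 0}])

```text
time: 7.7
eef_pos: [0.5599, 0.2317, 0.2505]
tool_rot: [179.8, -0.0, 83.2]
force: [-0.8, 0.9, -5.1]
width: 0.164
finger_force: 40.0
```

Run:
```python
from plan import *
T0()
a=grab('side','2');b=grab('top','2')
A=cv2.resize(cv2.imread('pics/side_2.png')[180:310,262:362],None,fx=4,fy=4,interpolation=3)
B=cv2.resize(cv2.imread('pics/top_2.png')[160:290,195:295],None,fx=4,fy=4,interpolation=3)
cv2.imwrite('pics/c3.png',np.hstack([A,B]))
```

```text
now 7.7 [0.55993715 0.23174922 0.25049673] [ 1.79792514e+02 -1.97634541e-03  8.32237797e+01] [-0.83528909  0.8998314  -5.07232179] 0.1644076326784985
```

View pics/c3.png

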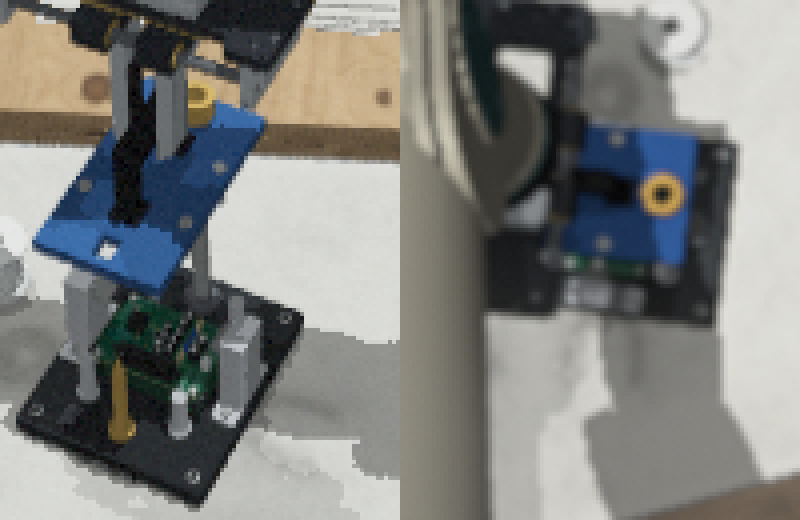

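```bash
cat > m2.py <<'E'
from fit import *
from plan import T0
def tri(us,ut,a,b):
    e1,r1=ray(a,*us);e2,r2=ray(b,*ut);A=np.c_[r1,-r2];k=np.linalg.lstsq(A,e2-e1,rcond=None)[0]
    p,q=e1+k[0]*r1,e2+k[1]*r2;return (p+q)/2,np.linalg.norm(p-q)
if __name__=='__main__':
    a,b=load('side','2'),load('top','2')
    print('tip tri',tri(js(245,43),jt(653,158),a,b))
    im=cv2.cvtColor(b['frame'],cv2.COLOR_RGB2HSV);m=cv2.inRange(im,(18,120,90),(35,255,255));m[:195]=0;m[225:]=0;m[:,:245]=0;m[:,280:]=0
    v,u=np.nonzero(m);print('yellow',u.mean(),v.mean(),len(u),(u.min()+u.max())/2,(v.min()+v.max())/2)
    ub=(u.mean(),v.mean())
    C=lambda x,y:S(x,y,4,262,180); D=lambda x,y:S(x-400,y,4,195,160)
    qq=np.load('q.npy')
    for zo in(.172,.174,.176):
        print(zo,'bush from top',atz(b,*ub,zo+.048),'tip from top',atz(b,*jt(653,158),.15))
        pts_s=[((75,-42,32),C(33,243)),((75,42,32),C(163,290)),((-75,42,32),C(266,122))]
        f=lambda q:np.concatenate([proj(a,W(q,np.array(l)+[0,0,zo*1000]))-uv for l,uv in pts_s])
        s=least_squares(f,[.558,.2325,np.radians(83.3)]);print(' side plate',s.x[:2],np.degrees(s.x[2]),f(s.x),'bush',W(s.x,(-60,0,0)))
    print('plate->', 'expected bush', )
    x=T0();y=np.radians(x[3]);print(x[:2]-np.array([np.cos(y),np.sin(y)])*.0613)
    T=pts(a);mm=T[225:245,280:300];print('plate depth side z',np.median(mm[...,2]))
    T=pts(b);mm=T[195:200,250:262];print('plate depth top z',np.median(mm[...,2]))
E
python3 m2.py
```

```text
tip tri (array([0.5506, 0.1732, 0.1501]), np.float64(0.00016688548905452298))
yellow 260.0892857142857 208.375 56 260.0 208.0
0.172 bush from top [0.5511 0.1712 0.22  ] tip from top [0.5507 0.1732 0.15  ]
 side plate [0.5579 0.2302] 83.59121978205951 [ 0.2596  0.1052 -0.3876  0.3499  0.1452 -0.5203] bush [0.5512 0.1706 0.    ]
0.174 bush from top [0.5509 0.1709 0.222 ] tip from top [0.5507 0.1732 0.15  ]
 side plate [0.5573 0.2318] 83.6129234472625 [ 0.1967  0.1216 -0.3717  0.3846  0.1951 -0.5866] bush [0.5506 0.1721 0.    ]
0.176 bush from top [0.5507 0.1706 0.224 ] tip from top [0.5507 0.1732 0.15  ]
 side plate [0.5567 0.2333] 83.6347183080302 [ 0.1335  0.1381 -0.3556  0.4195  0.2452 -0.6531] bush [0.5501 0.1737 0.    ]
plate-> expected bush
now 7.8 [0.5598 0.2311 0.2505] [179.8009   0.0249  83.1901] [ 0.0904  0.4193 -4.7432] 0.16227006627794008
[0.5526 0.1702]
plate depth side z 0.2069806846745479
plate depth top z 0.20613903877448292
```

Request:
play_rows(moves=[{"tx": 0.1, "ty": -0.1, "tz": 0.4, "rx": 0.2, "ry": 0, "rz": -0.5}, {"tx": 0.12, "ty": -0.04, "tz": 1, "rx": 0, "ry": 0, "rz": -0.5}, {"tx": 0, "ty": 0, "tz": 1.5, "rx": 0, "ry": 0, "rz": 0}, {"tx": 0, "ty": 0, "tz": 0.9, "rx": 0, "ry": 0, "rz": 0}, {"tx": 0, "ty": 0, "tz": 0.2, "rx": 0, "ry": 0, "rz": 0}])

```text
time: 8.3
eef_pos: [0.5575, 0.2339, 0.2087]
tool_rot: [-179.8, 0.1, 84.2]
force: [0.3, 1.1, -4.7]
width: 0.163
finger_force: 40.0
```

Request:
play_rows(moves=[{"tx": 0, "ty": 0, "tz": 0, "rx": 0, "ry": 0, "rz": 0}, {"tx": 0, "ty": 0, "tz": 0, "rx": 0, "ry": 0, "rz": 0}, {"tx": 0, "ty": 0, "tz": 0, "rx": 0, "ry": 0, "rz": 0}, {"tx": 0, "ty": 0, "tz": 0, "rx": 0, "ry": 0, "rz": 0}, {"tx": 0, "ty": 0, "tz": 0, "rx": 0, "ry": 0, "rz": 0}])

```text
time: 8.8
eef_pos: [0.5588, 0.2343, 0.2108]
tool_rot: [180.0, -0.0, 84.2]
force: [-0.3, 0.3, -4.7]
width: 0.167
finger_force: 40.0
```

Run:
```python
from plan import *
T0()
a=grab('side','3');b=grab('top','3')
A=cv2.resize(cv2.imread('pics/side_3.png')[195:285,262:332],None,fx=6,fy=6,interpolation=3)
B=cv2.resize(cv2.imread('pics/top_3.png')[180:270,232:292],None,fx=6,fy=6,interpolation=3)
cv2.imwrite('pics/c4.png',np.hstack([A,B]))
im=cv2.cvtColor(b['frame'],cv2.COLOR_RGB2HSV);m=cv2.inRange(im,(18,120,90),(35,255,255));m[:195]=0;m[225:]=0;m[:,:245]=0;m[:,280:]=0
v,u=np.nonzero(m);print('yellow',u.mean(),v.mean(),len(u),(u.min()+u.max())/2,(v.min()+v.max())/2)
z=monitor.read_state()['eef_pos'][2]
print(atz(b,u.mean(),v.mean(),z-.076+.048), atz(b,(u.min()+u.max())/2,(v.min()+v.max())/2,z-.076+.048))
```

```text
now 8.8 [0.55877494 0.23431575 0.21079084] [ 1.79970881e+02 -1.94550779e-02  8.42439521e+01] [-0.29318291  0.33869471 -4.71820362] 0.1667343396603007
yellow 261.0652173913044 209.7391304347826 46 261.0 210.0
[0.5513927  0.17417735 0.18265659] [0.55071058 0.17434583 0.18265659]
```

View pics/c4.png

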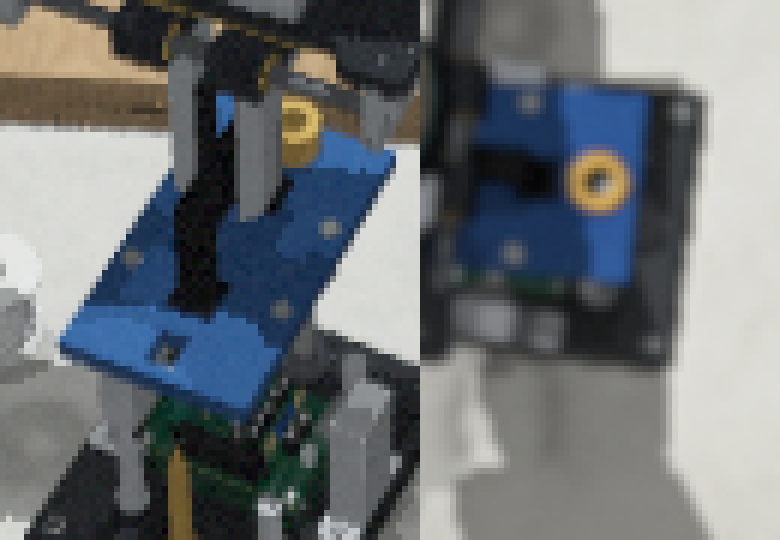

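Request:
play_rows(moves=[{"tx": 0, "ty": 0, "tz": 0.2, "rx": 0, "ry": 0, "rz": 0}, {"tx": 0, "ty": 0, "tz": 0.2, "rx": 0, "ry": 0, "rz": 0}, {"tx": 0, "ty": 0, "tz": 0.2, "rx": 0, "ry": 0, "rz": 0}, {"tx": 0, "ty": 0, "tz": 0.1, "rx": 0, "ry": 0, "rz": 0}, {"tx": 0, "ty": 0, "tz": 0.1, "rx": 0, "ry": 0, "rz": 0}])

```text
time: 9.4
eef_pos: [0.5586, 0.2342, 0.2023]
tool_rot: [-180.0, 0.0, 84.2]
force: [0.4, 0.9, -4.4]
width: 0.167
finger_force: 40.0
```

Request:
play_rows(moves=[{"tx": 0, "ty": 0, "tz": 0.1, "rx": 0, "ry": 0, "rz": 0}, {"tx": 0, "ty": 0, "tz": 0.1, "rx": 0, "ry": 0, "rz": 0}, {"tx": 0, "ty": 0, "tz": 0, "rx": 0, "ry": 0, "rz": 0}, {"tx": 0, "ty": 0, "tz": 0, "rx": 0, "ry": 0, "rz": 0}, {"tx": 0, "ty": 0, "tz": 0, "rx": 0, "ry": 0, "rz": 0}])

```text
time: 9.9
eef_pos: [0.5587, 0.2343, 0.2005]
tool_rot: [180.0, -0.0, 84.2]
force: [-0.4, 0.9, -4.4]
width: 0.166
finger_force: 40.0
```

Run:
```python
from plan import *
T0(); print(monitor.read_state()['torque'])
```

```text
now 9.9 [0.55867979 0.2342707  0.20054644] [ 1.79992168e+02 -4.77970168e-03  8.42426607e+01] [-0.39237244  0.90002512 -4.40028789] 0.1663050129349396
[-0.02041269  0.06010427 -0.04489571]
```

Request:
play_rows(moves=[{"tx": 0, "ty": 0, "tz": 0.2, "rx": 0, "ry": 0, "rz": 0}, {"tx": 0, "ty": -0.01, "tz": 0.2, "rx": 0, "ry": 0, "rz": 0}, {"tx": 0, "ty": 0, "tz": 0.2, "rx": 0, "ry": 0, "rz": 0}, {"tx": 0, "ty": -0.01, "tz": 0.2, "rx": 0, "ry": 0, "rz": 0}, {"tx": 0, "ty": 0, "tz": 0.2, "rx": 0, "ry": 0, "rz": 0}])

```text
time: 10.4
eef_pos: [0.5584, 0.2343, 0.1902]
tool_rot: [-180.0, 0.0, 84.2]
force: [-0.4, 0.7, -3.4]
width: 0.169
finger_force: 40.0
```

Request:
play_rows(moves=[{"tx": 0, "ty": 0, "tz": 0.2, "rx": 0, "ry": 0, "rz": 0}, {"tx": 0, "ty": -0.01, "tz": 0.2, "rx": 0, "ry": 0, "rz": 0}, {"tx": 0, "ty": -0.01, "tz": 0.2, "rx": 0, "ry": 0, "rz": 0}, {"tx": 0, "ty": -0.01, "tz": 0.2, "rx": 0, "ry": 0, "rz": 0}, {"tx": 0, "ty": 0, "tz": 0, "rx": 0, "ry": 0, "rz": 0}])

```text
time: 10.9
eef_pos: [0.5579, 0.2343, 0.1821]
tool_rot: [-180.0, 0.0, 84.2]
force: [-1.1, 0.1, -4.9]
width: 0.165
finger_force: 40.0
```

Run:
```python
from plan import *
T0(); print(monitor.read_state()['torque'])
b=grab('top','4')
im=cv2.cvtColor(b['frame'],cv2.COLOR_RGB2HSV);m=cv2.inRange(im,(18,120,90),(35,255,255));m[:195]=0;m[225:]=0;m[:,:245]=0;m[:,280:]=0
v,u=np.nonzero(m);print('yellow',u.mean(),v.mean(),len(u),u.min(),u.max(),v.min(),v.max())
z=monitor.read_state()['eef_pos'][2]
print(atz(b,u.mean(),v.mean(),z-.076+.048))
```

```text
now 10.9 [0.55787588 0.23425782 0.18213523] [-1.79969100e+02  1.62507121e-02  8.42434767e+01] [-1.147171    0.14812326 -4.86663665] 0.16504315461355032
[-0.06040437  0.07532576  0.02552952]
yellow 262.9117647058824 211.52941176470588 34 259 267 208 215
[0.54942376 0.17334618 0.15429871]
```

Request:
play_rows(moves=[{"tx": 0, "ty": -0.01, "tz": 0.2, "rx": 0, "ry": 0, "rz": 0}, {"tx": 0, "ty": -0.01, "tz": 0.2, "rx": 0, "ry": 0, "rz": 0}, {"tx": 0, "ty": -0.01, "tz": 0.2, "rx": 0, "ry": 0, "rz": 0}, {"tx": 0, "ty": -0.01, "tz": 0.2, "rx": 0, "ry": 0, "rz": 0}, {"tx": 0, "ty": -0.01, "tz": 0.2, "rx": 0, "ry": 0, "rz": 0}])

```text
time: 11.45
eef_pos: [0.5576, 0.2344, 0.1722]
tool_rot: [-180.0, 0.0, 84.2]
force: [-0.4, -0.1, -4.0]
width: 0.168
finger_force: 40.0
```

Request:
play_rows(moves=[{"tx": 0, "ty": -0.01, "tz": 0.2, "rx": 0, "ry": 0, "rz": 0}, {"tx": 0, "ty": -0.01, "tz": 0.2, "rx": 0, "ry": 0, "rz": 0}, {"tx": 0, "ty": -0.01, "tz": 0.2, "rx": 0, "ry": 0, "rz": 0}, {"tx": 0, "ty": 0, "tz": 0.2, "rx": 0, "ry": 0, "rz": 0}, {"tx": 0, "ty": 0, "tz": 0, "rx": 0, "ry": 0, "rz": 0}])

```text
time: 11.95
eef_pos: [0.5571, 0.2343, 0.1641]
tool_rot: [-180.0, 0.0, 84.2]
force: [-0.3, 0.4, -4.3]
width: 0.168
finger_force: 40.0
```

Run:
```python
from plan import *
T0(); print(monitor.read_state()['torque'])
a=grab('side','5');b=grab('top','5')
A=cv2.resize(cv2.imread('pics/side_5.png')[205:305,262:340],None,fx=6,fy=6,interpolation=3)
B=cv2.resize(cv2.imread('pics/top_5.png')[180:270,232:285],None,fx=6,fy=6,interpolation=3)
o=np.zeros((600,786,3),np.uint8);o[:,:468]=A;o[:540,468:]=B
cv2.imwrite('pics/c5.png',o)
```

```text
now 11.95 [0.55709853 0.23432196 0.164134  ] [-1.79968885e+02  1.62987922e-02  8.42429809e+01] [-0.29670616  0.44274683 -4.27012311] 0.16780110774588172
[-0.06148946  0.10129463  0.06962109]
```

View pics/c5.png

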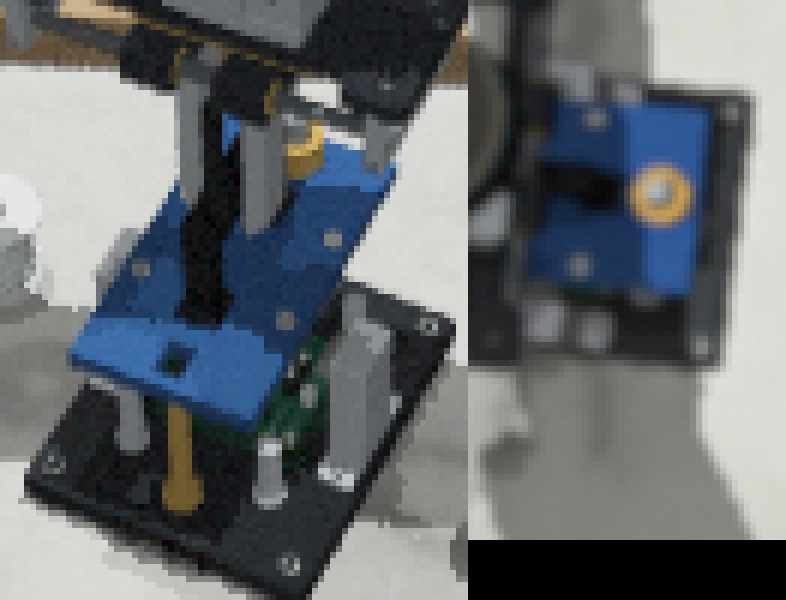

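Run:
```python
from fit import *
a,b=load('side','5'),load('top','5')
q=np.load('q.npy');C=lambda x,y:S(x,y,6,262,205);D=lambda x,y:S(x-468,y,6,232,180)
zt=.1201
sl=atz(a,*C(177,359),zt);dw=atz(a,*js(149,272),.098);bu=atz(b,*D(660,194),zt+.016)
for n,p in(('slot',sl),('dowel side',dw),('bush',bu)):
    d=p[:2]-q[:2];c,s=np.cos(q[2]),np.sin(q[2]);print(n,p,'jig frame mm',1000*np.array([c*d[0]+s*d[1],-s*d[0]+c*d[1]]))
P5=[((75,-42,32),C(72,352)),((75,42,32),C(258,417)),((-75,42,32),C(397,170))]
f=lambda x:np.concatenate([proj(a,W(x,np.array(l)+[0,0,zt*1000-32]))-uv for l,uv in P5])
s=least_squares(f,[.557,.233,1.46]);print(s.x[:2],np.degrees(s.x[2]),f(s.x))
d=s.x[:2]-q[:2];c,si=np.cos(q[2]),np.sin(q[2]);print(1000*np.array([c*d[0]+si*d[1],-si*d[0]+c*d[1]]))
```

```text
slot [0.5607 0.2925 0.1201] jig frame mm [59.4959 -0.2644]
dowel side [0.5613 0.2906 0.098 ] jig frame mm [57.6238 -1.1046]
bush [0.5501 0.1741 0.1361] jig frame mm [-59.3436  -3.5166]
[0.5542 0.2328] 84.62920388439892 [-0.0229  0.1546 -0.3761  0.7183  0.4332 -1.0338]
[-0.5186 -0.7097]
```

Request:
play_rows(moves=[{"tx": 0, "ty": -0.01, "tz": 0.2, "rx": 0, "ry": 0, "rz": 0}, {"tx": 0, "ty": -0.01, "tz": 0.2, "rx": 0, "ry": 0, "rz": 0.1}, {"tx": 0, "ty": 0, "tz": 0.2, "rx": 0, "ry": 0, "rz": 0}, {"tx": 0, "ty": -0.01, "tz": 0.2, "rx": 0, "ry": 0, "rz": 0.1}, {"tx": 0, "ty": 0, "tz": 0.2, "rx": 0, "ry": 0, "rz": 0}])

```text
time: 12.55
eef_pos: [0.557, 0.2344, 0.1542]
tool_rot: [-180.0, 0.0, 84.0]
force: [-1.1, -0.5, -3.8]
width: 0.17
finger_force: 40.0
```

Request:
play_rows(moves=[{"tx": 0, "ty": -0.01, "tz": 0.2, "rx": 0, "ry": 0, "rz": 0}, {"tx": 0, "ty": 0, "tz": 0.2, "rx": 0, "ry": 0, "rz": 0.1}, {"tx": 0, "ty": -0.01, "tz": 0.2, "rx": 0, "ry": 0, "rz": 0}, {"tx": 0, "ty": 0, "tz": 0.2, "rx": 0, "ry": 0, "rz": 0}, {"tx": 0, "ty": 0, "tz": 0.2, "rx": 0, "ry": 0, "rz": 0}])

```text
time: 13.05
eef_pos: [0.5568, 0.2344, 0.1443]
tool_rot: [-180.0, 0.0, 83.9]
force: [-0.1, 0.8, -4.9]
width: 0.167
finger_force: 40.0
```

Run:
```python
from plan import *
T0(); print(monitor.read_state()['torque'])
a=grab('side','6');b=grab('top','6')
A=cv2.resize(cv2.imread('pics/side_6.png')[255:295,270:310],None,fx=12,fy=12,interpolation=3)
B=cv2.resize(cv2.imread('pics/top_6.png')[200:225,250:275],None,fx=12,fy=12,interpolation=3)
o=np.zeros((480,780,3),np.uint8);o[:,:480]=A;o[:300,480:]=B
cv2.imwrite('pics/c6.png',o)
```

```text
now 13.05 [0.55680314 0.23444667 0.14427443] [-1.79996907e+02  1.65849280e-03  8.39443254e+01] [-0.11006474  0.76617161 -4.88683659] 0.16673659695622697
[-0.0688868   0.07293974 -0.00294715]
```

View pics/c6.png

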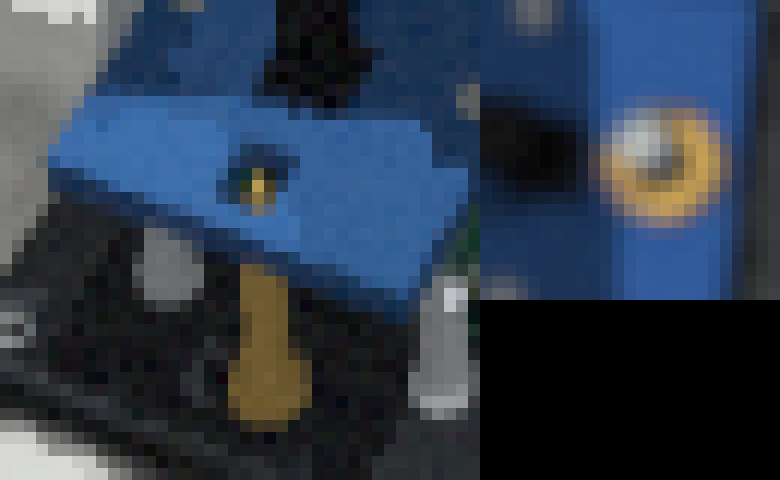

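Request:
play_rows(moves=[{"tx": 0, "ty": 0, "tz": 0.1, "rx": 0, "ry": 0, "rz": 0.2}, {"tx": 0, "ty": 0, "tz": 0.1, "rx": 0, "ry": 0, "rz": 0.2}, {"tx": 0, "ty": 0, "tz": 0.2, "rx": 0, "ry": 0, "rz": 0.2}, {"tx": 0, "ty": 0, "tz": 0.2, "rx": 0, "ry": 0, "rz": 0}, {"tx": 0, "ty": 0, "tz": 0.1, "rx": 0, "ry": 0, "rz": 0}])

```text
time: 13.65
eef_pos: [0.5566, 0.2344, 0.1372]
tool_rot: [-180.0, 0.0, 83.3]
force: [-0.3, -0.1, -2.2]
width: 0.164
finger_force: 40.0
```

Run:
```python
from plan import *
T0(); print(monitor.read_state()['torque'])
```

```text
now 13.65 [0.55655092 0.23442924 0.13717648] [-1.79965909e+02  1.15542816e-02  8.33466483e+01] [-0.32386274 -0.10851119 -2.17247395] 0.16412777188192196
[-0.07442384  0.24893007 -0.04588744]
```

Request:
play_rows(moves=[{"tx": 0, "ty": 0, "tz": 0.1, "rx": 0, "ry": 0, "rz": 0}, {"tx": 0, "ty": 0, "tz": 0.1, "rx": 0, "ry": 0, "rz": 0.1}, {"tx": 0, "ty": 0, "tz": 0.1, "rx": 0, "ry": 0, "rz": 0}, {"tx": 0, "ty": 0, "tz": 0.1, "rx": 0, "ry": 0, "rz": 0.1}, {"tx": 0, "ty": 0, "tz": 0.1, "rx": 0, "ry": 0, "rz": 0}])

```text
time: 14.15
eef_pos: [0.5565, 0.2346, 0.1325]
tool_rot: [-180.0, -0.0, 83.2]
force: [-2.7, -0.5, -0.1]
width: 0.168
finger_force: 40.0
```

Run:
```python
from plan import *
T0(); print(monitor.read_state()['torque'])
```

```text
now 14.15 [0.55652132 0.23461772 0.13251277] [-1.79970644e+02 -1.05279514e-02  8.31527576e+01] [-2.70868356 -0.53301474 -0.06624229] 0.16758885961112466
[0.02455716 0.57351537 0.00333584]
```

Request:
play_rows(moves=[{"tx": 0, "ty": -0.03, "tz": 0.1, "rx": 0, "ry": 0, "rz": 0}, {"tx": 0, "ty": 0, "tz": 0.1, "rx": 0, "ry": 0, "rz": 0.1}, {"tx": 0, "ty": -0.01, "tz": 0.1, "rx": 0, "ry": 0, "rz": 0}, {"tx": 0, "ty": 0, "tz": 0.1, "rx": 0, "ry": 0, "rz": 0}, {"tx": 0, "ty": -0.01, "tz": 0.1, "rx": 0, "ry": 0, "rz": 0}])

```text
time: 14.65
eef_pos: [0.5566, 0.2346, 0.1279]
tool_rot: [180.0, -0.0, 83.1]
force: [-3.3, 1.0, 4.7]
width: 0.169
finger_force: 40.0
```

Run:
```python
from plan import *
T0(); print(monitor.read_state()['torque'])
```

```text
now 14.65 [0.55660914 0.23463633 0.12790217] [ 1.79965241e+02 -3.09206491e-02  8.30515433e+01] [-3.27789367  0.98962748  4.6502109 ] 0.16877637198391676
[0.006903   0.85446349 0.10836847]
```

Request:
play_rows(moves=[{"tx": 0, "ty": -0.01, "tz": 0.1, "rx": 0, "ry": 0, "rz": 0}, {"tx": 0, "ty": 0, "tz": 0.1, "rx": 0, "ry": 0, "rz": 0}, {"tx": 0, "ty": -0.01, "tz": 0.1, "rx": 0, "ry": 0, "rz": 0}, {"tx": 0, "ty": 0, "tz": 0.1, "rx": 0, "ry": 0, "rz": 0}, {"tx": 0, "ty": -0.01, "tz": 0.1, "rx": 0, "ry": 0, "rz": 0}])

```text
time: 15.15
eef_pos: [0.5561, 0.2343, 0.1221]
tool_rot: [180.0, 0.0, 83.0]
force: [-1.5, -0.5, -1.6]
width: 0.169
finger_force: 40.0
```

Run:
```python
from plan import *
T0(); print(monitor.read_state()['torque'])
```

```text
now 15.15 [0.55612152 0.234305   0.122091  ] [1.79996264e+02 2.17343772e-02 8.30273518e+01] [-1.4760005  -0.50490448 -1.62758428] 0.1693438119737916
[ 0.01802657  0.23582904 -0.0350766 ]
```

Request:
play_rows(moves=[{"tx": 0, "ty": -0.01, "tz": 0.1, "rx": 0, "ry": 0, "rz": 0}, {"tx": 0, "ty": 0, "tz": 0.1, "rx": 0, "ry": 0, "rz": 0}, {"tx": 0, "ty": -0.01, "tz": 0.1, "rx": 0, "ry": 0, "rz": 0}, {"tx": 0, "ty": 0, "tz": 0.1, "rx": 0, "ry": 0, "rz": 0}, {"tx": 0, "ty": 0, "tz": 0.1, "rx": 0, "ry": 0, "rz": 0}])

```text
time: 15.65
eef_pos: [0.5559, 0.2345, 0.1178]
tool_rot: [180.0, -0.0, 83.0]
force: [-2.2, 0.6, 2.7]
width: 0.167
finger_force: 40.0
```

Request:
play_rows(moves=[{"tx": 0, "ty": 0, "tz": 0.1, "rx": 0, "ry": 0, "rz": 0}, {"tx": 0, "ty": 0, "tz": 0.1, "rx": 0, "ry": 0, "rz": 0}, {"tx": 0, "ty": 0, "tz": 0, "rx": 0, "ry": 0, "rz": 0}, {"tx": 0, "ty": 0, "tz": 0, "rx": 0, "ry": 0, "rz": 0}, {"tx": 0, "ty": 0, "tz": 0, "rx": 0, "ry": 0, "rz": 0}])

```text
time: 16.15
eef_pos: [0.556, 0.2345, 0.1156]
tool_rot: [180.0, -0.0, 83.0]
force: [-2.2, -0.4, 4.1]
width: 0.162
finger_force: 40.0
```

Run:
```python
from plan import *
T0(); print(monitor.read_state()['torque'])
a=grab('side','7')
T=pts(a);z=T[...,2]
m=cv2.inRange(cv2.cvtColor(a['frame'],cv2.COLOR_RGB2HSV),(100,120,90),(120,255,255))>0
m[:220]=0;m[300:]=0;m[:,:262]=0;m[:,340:]=0
k=m&(z>.05)&(z<.09);P=T[k];A=np.c_[P[:,:2]-[.557,.233],np.ones(len(P))]
c=np.linalg.lstsq(A,P[:,2],rcond=None)[0];r=P[:,2]-A@c;g=abs(r)<.003;c=np.linalg.lstsq(A[g],P[g,2],rcond=None)[0]
print('plate top plane',c,g.sum(),'tilt deg',np.degrees(c[:2]))
```

```text
now 16.15 [0.5560021  0.23447918 0.11561101] [ 1.79982402e+02 -2.94354368e-03  8.30375825e+01] [-2.19987715 -0.44638042  4.11448813] 0.16235290389579055
[-0.29116801  0.54258156 -0.00567106]
plate top plane [-0.01318085  0.00266049  0.07148267] 505 tilt deg [-0.75520705  0.15243486]
```

Request:
play_rows(moves=[{"tx": 0, "ty": 0, "tz": 0.05, "rx": 0, "ry": 0, "rz": 0}, {"tx": 0, "ty": 0, "tz": 0.05, "rx": 0, "ry": 0, "rz": 0}, {"tx": 0, "ty": 0, "tz": 0.05, "rx": 0, "ry": 0, "rz": 0}, {"tx": 0, "ty": 0, "tz": 0, "rx": 0, "ry": 0, "rz": 0}, {"tx": 0, "ty": 0, "tz": 0, "rx": 0, "ry": 0, "rz": 0}])

```text
time: 16.7
eef_pos: [0.5558, 0.2345, 0.114]
tool_rot: [-180.0, -0.0, 83.0]
force: [-2.1, -0.1, 3.8]
width: 0.164
finger_force: 40.0
```

Request:
play_rows(moves=[{"tx": 0, "ty": 0, "tz": 0.05, "rx": 0, "ry": 0, "rz": 0}, {"tx": 0, "ty": 0, "tz": 0.05, "rx": 0, "ry": 0, "rz": 0}, {"tx": 0, "ty": 0, "tz": 0, "rx": 0, "ry": 0, "rz": 0}, {"tx": 0, "ty": 0, "tz": 0, "rx": 0, "ry": 0, "rz": 0}, {"tx": 0, "ty": 0, "tz": 0, "rx": 0, "ry": 0, "rz": 0}])

```text
time: 17.2
eef_pos: [0.5558, 0.2345, 0.1135]
tool_rot: [-180.0, -0.0, 83.0]
force: [-3.9, -0.9, 10.1]
width: 0.165
finger_force: 40.0
```

```bash
cat > pl.py <<'E'
from plan import *
import sys
def pl(tag):
    a=grab('side',tag);T=pts(a);z=T[...,2]
    m=cv2.inRange(cv2.cvtColor(a['frame'],cv2.COLOR_RGB2HSV),(100,120,90),(120,255,255))>0
    m[:220]=0;m[300:]=0;m[:,:262]=0;m[:,340:]=0
    k=m&(z>.05)&(z<.09);P=T[k];A=np.c_[P[:,:2]-[.557,.233],np.ones(len(P))]
    c=np.linalg.lstsq(A,P[:,2],rcond=None)[0];r=P[:,2]-A@c;g=abs(r)<.003;c=np.linalg.lstsq(A[g],P[g,2],rcond=None)[0]
    print('plate top plane',c,g.sum(),'tilt deg',np.degrees(c[:2]))
T0(); print(monitor.read_state()['torque']); pl(sys.argv[1])
E
python3 pl.py 8
```

```text
now 17.2 [0.55578705 0.23448298 0.11354351] [-1.79996687e+02 -1.37784485e-02  8.30358459e+01] [-3.90640865 -0.91697989 10.13716583] 0.16506842474741565
[-0.37590438  0.77673792 -0.01011196]
plate top plane [-0.00479279 -0.00125889  0.06934195] 514 tilt deg [-0.27460647 -0.07212913]
```

Request:
play_rows(moves=[{"tx": 0, "ty": 0, "tz": 0.05, "rx": 0, "ry": 0, "rz": 0}, {"tx": 0, "ty": 0, "tz": 0.05, "rx": 0, "ry": 0, "rz": 0}, {"tx": 0, "ty": 0, "tz": 0, "rx": 0, "ry": 0, "rz": 0}, {"tx": 0, "ty": 0, "tz": 0, "rx": 0, "ry": 0, "rz": 0}, {"tx": 0, "ty": 0, "tz": 0, "rx": 0, "ry": 0, "rz": 0}])

```text
time: 17.75
eef_pos: [0.5557, 0.2345, 0.1135]
tool_rot: [-180.0, -0.0, 83.0]
force: [-5.7, -2.1, 15.4]
width: 0.168
finger_force: 40.0
```

```bash
python3 pl.py 9
python3 - <<'E'
from h import *
b=grab('top','9')
A=cv2.resize(cv2.imread('pics/side_9.png')[225:305,262:340],None,fx=6,fy=6,interpolation=3)
B=cv2.resize(cv2.imread('pics/top_9.png')[185:265,232:282],None,fx=6,fy=6,interpolation=3)
cv2.imwrite('pics/c7.png',np.hstack([A,B]))
E
```

```text
now 17.75 [0.55574743 0.23450117 0.1134613 ] [-1.79995325e+02 -4.10370517e-02  8.30378956e+01] [-5.72974796 -2.10092871 15.38414842] 0.1675415909040734
[-0.5253529   1.27219175  0.00513878]
plate top plane [-0.00768839  0.00033308  0.06902187] 501 tilt deg [-0.44051248  0.01908428]
```

View pics/c7.png

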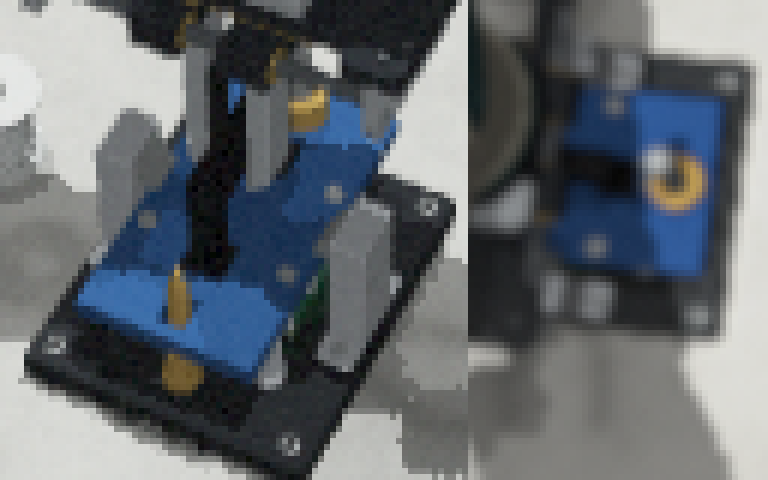

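Request:
play_rows(newtons=55, moves=[{"tx": 0, "ty": -0.03, "tz": 0.05, "rx": 0, "ry": 0, "rz": 0}, {"tx": 0, "ty": -0.03, "tz": 0.05, "rx": 0, "ry": 0, "rz": 0}, {"tx": 0, "ty": 0, "tz": 0.05, "rx": 0, "ry": 0, "rz": 0}, {"tx": 0, "ty": 0, "tz": 0.05, "rx": 0, "ry": 0, "rz": 0}, {"tx": 0, "ty": 0, "tz": 0, "rx": 0, "ry": 0, "rz": 0}])

```text
time: 18.35
eef_pos: [0.5556, 0.2345, 0.1133]
tool_rot: [179.9, -0.1, 83.0]
force: [-8.8, -3.2, 27.3]
width: 0.168
finger_force: 55.0
```

```bash
python3 pl.py 10
```

```text
now 18.35 [0.55563383 0.23453084 0.11329519] [ 1.79946821e+02 -1.00317031e-01  8.30266742e+01] [-8.80802285 -3.18562166 27.32287583] 0.16750480504944235
[-0.79436625  1.83223097 -0.00748706]
plate top plane [-0.00680445  0.00261719  0.0690857 ] 511 tilt deg [-0.38986653  0.14995415]
```

Request:
play_rows(moves=[{"tx": 0, "ty": 0.03, "tz": -0.1, "rx": 0, "ry": 0, "rz": 0}, {"tx": 0, "ty": 0.03, "tz": -0.1, "rx": 0, "ry": 0, "rz": 0}, {"tx": 0, "ty": 0, "tz": -0.1, "rx": 0, "ry": 0, "rz": 0}, {"tx": 0, "ty": 0, "tz": 0, "rx": 0, "ry": 0, "rz": 0}, {"tx": 0, "ty": 0, "tz": 0, "rx": 0, "ry": 0, "rz": 0}])

```text
time: 18.9
eef_pos: [0.5559, 0.2345, 0.1135]
tool_rot: [180.0, -0.0, 83.0]
force: [-3.5, -0.9, 8.0]
width: 0.165
finger_force: 55.0
```

Request:
play_rows(moves=[{"tx": 0, "ty": 0, "tz": -0.1, "rx": 0, "ry": 0, "rz": 0}, {"tx": 0, "ty": 0, "tz": -0.1, "rx": 0, "ry": 0, "rz": 0}, {"tx": 0, "ty": 0, "tz": 0, "rx": 0, "ry": 0, "rz": 0}, {"tx": 0, "ty": 0, "tz": 0, "rx": 0, "ry": 0, "rz": 0}, {"tx": 0, "ty": 0, "tz": 0, "rx": 0, "ry": 0, "rz": 0}])

```text
time: 19.4
eef_pos: [0.5559, 0.2346, 0.1149]
tool_rot: [180.0, 0.0, 83.0]
force: [-1.9, 0.3, 4.2]
width: 0.167
finger_force: 55.0
```

```bash
python3 pl.py 11
```

```text
now 19.4 [0.55587642 0.2345595  0.11485769] [1.79998431e+02 1.85952634e-03 8.30422183e+01] [-1.88783554  0.28065344  4.20655844] 0.167292907021176
[-0.2076774   0.37694704  0.01861129]
plate top plane [-0.00393195 -0.00182028  0.07060124] 500 tilt deg [-0.22528406 -0.10429423]
```

Request:
play_rows(moves=[{"tx": 0, "ty": 0, "tz": -0.1, "rx": 0, "ry": 0, "rz": 0}, {"tx": 0, "ty": 0, "tz": -0.05, "rx": 0, "ry": 0, "rz": 0}, {"tx": 0, "ty": 0, "tz": 0, "rx": 0, "ry": 0, "rz": 0}, {"tx": 0, "ty": 0, "tz": 0, "rx": 0, "ry": 0, "rz": 0}, {"tx": 0, "ty": 0, "tz": 0, "rx": 0, "ry": 0, "rz": 0}])

```text
time: 19.95
eef_pos: [0.5555, 0.2345, 0.1155]
tool_rot: [-180.0, 0.0, 83.0]
force: [2.1, 0.9, -11.1]
width: 0.167
finger_force: 55.0
```

```bash
python3 pl.py 12
```

```text
now 19.95 [0.5554969  0.23451862 0.11554798] [-1.79957571e+02  3.61426241e-02  8.30446169e+01] [  2.12667171   0.91190175 -11.13466825] 0.16655093745312033
[-0.00620993 -0.53882643 -0.01387088]
plate top plane [-0.00885006  0.00488482  0.07110159] 519 tilt deg [-0.50707125  0.27987975]
```

Request:
play_rows(moves=[{"tx": 0, "ty": 0, "tz": 0.07, "rx": 0, "ry": 0, "rz": 0}, {"tx": 0, "ty": 0, "tz": 0, "rx": 0, "ry": 0, "rz": 0}, {"tx": 0, "ty": 0, "tz": 0, "rx": 0, "ry": 0, "rz": 0}, {"tx": 0, "ty": 0, "tz": 0, "rx": 0, "ry": 0, "rz": 0}, {"tx": 0, "ty": 0, "tz": 0, "rx": 0, "ry": 0, "rz": 0}])

```text
time: 20.5
eef_pos: [0.5555, 0.2345, 0.1155]
tool_rot: [-180.0, 0.0, 83.0]
force: [-0.8, -0.0, -10.7]
width: 0.165
finger_force: 55.0
```

Request:
play_rows(jaw=0.45, moves=[{"tx": 0, "ty": 0, "tz": 0, "rx": 0, "ry": 0, "rz": 0}, {"tx": 0, "ty": 0, "tz": 0, "rx": 0, "ry": 0, "rz": 0}, {"tx": 0, "ty": 0, "tz": 0, "rx": 0, "ry": 0, "rz": 0}, {"tx": 0, "ty": 0, "tz": 0, "rx": 0, "ry": 0, "rz": 0}, {"tx": 0, "ty": 0, "tz": 0, "rx": 0, "ry": 0, "rz": 0}])

```text
time: 21.0
eef_pos: [0.5562, 0.2347, 0.1162]
tool_rot: [180.0, -0.0, 83.0]
force: [0.7, -0.7, 1.0]
width: 0.45
finger_force: 0.0
```

Request:
play_rows(moves=[{"tx": 0, "ty": 0, "tz": -0.5, "rx": 0, "ry": 0, "rz": 0}, {"tx": 0, "ty": 0, "tz": -2, "rx": 0, "ry": 0, "rz": 0}, {"tx": 0, "ty": 0, "tz": -3, "rx": 0, "ry": 0, "rz": 0}, {"tx": 0, "ty": 0, "tz": -4, "rx": 0, "ry": 0, "rz": 0}, {"tx": 0, "ty": 0, "tz": -4, "rx": 0, "ry": 0, "rz": 0}])

```text
time: 21.5
eef_pos: [0.5555, 0.2343, 0.2523]
tool_rot: [-180.0, 0.0, 83.0]
force: [0.4, 1.3, 0.1]
width: 0.45
finger_force: 0.0
```

Request:
play_rows(moves=[{"tx": -4, "ty": 0, "tz": -0.5, "rx": 0, "ry": 0, "rz": 0}, {"tx": -4, "ty": 0, "tz": 0, "rx": 0, "ry": 0, "rz": 0}, {"tx": -4, "ty": 0, "tz": 0, "rx": 0, "ry": 0, "rz": 0}, {"tx": -4, "ty": 0, "tz": 0, "rx": 0, "ry": 0, "rz": 0}, {"tx": -4, "ty": 0, "tz": 0, "rx": 0, "ry": 0, "rz": 0}])

```text
time: 22.0
eef_pos: [0.5312, 0.0345, 0.2563]
tool_rot: [180.0, -0.0, 83.0]
force: [0.9, -0.5, -0.0]
width: 0.452
finger_force: 0.0
```

```bash
python3 pl.py 13
python3 - <<'E'
from h import *
b=grab('top','13')
A=cv2.resize(cv2.imread('pics/side_13.png')[215:305,255:340],None,fx=5,fy=5,interpolation=3)
B=cv2.resize(cv2.imread('pics/top_13.png')[175:265,215:287],None,fx=5,fy=5,interpolation=3)
cv2.imwrite('pics/c8.png',np.hstack([A,B]))
E
```

```text
now 22.0 [0.53123534 0.03451565 0.2563255 ] [ 1.79962213e+02 -1.58690776e-02  8.30491903e+01] [ 0.88396771 -0.50411124 -0.03678235] 0.45185490131994577
[0.00861361 0.03614033 0.04519752]
plate top plane [-0.00587446  0.00130711  0.0710963 ] 841 tilt deg [-0.33658185  0.07489171]
```

View pics/c8.png

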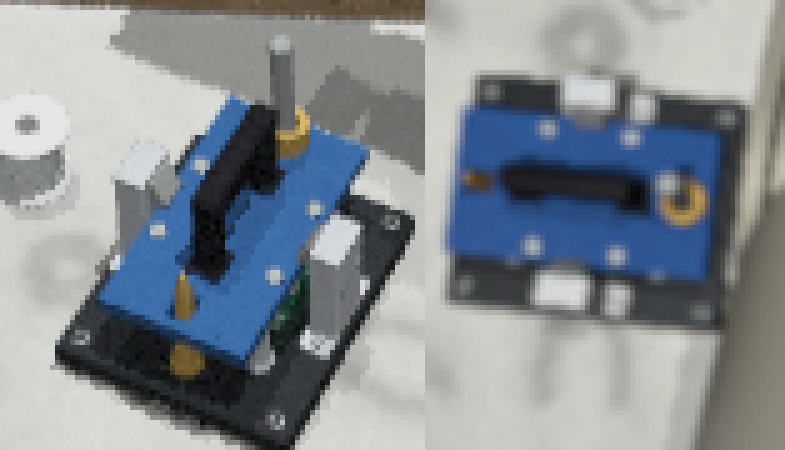

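```bash
python3 -c "
from bench import job_done
print(job_done())"
```

```text
the job is handed in; nothing more can be done
None
```

The jig is closed and handed in at about 22 s. The plate is threaded on the rod, its slot is over the dowel, and it stayed level at latched height after I let go. Both latches appear snapped, judged from that level height and an upward test pull of about 11 N at the wrist, not from a bolt reading. The reels and side cutters were not touched.

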